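# Drive the worn bushing out of a rail bearing block

## Robot

A 6-joint arm with a two-finger parallel gripper is mounted at the origin on the work surface. World frame = base frame: x ahead of the robot, y to its left, z up, the work surface at z = 0. Lengths are in m, angles in degrees, forces in N, time in s.
With the tool pointing down it reaches from about 0.4 to 0.825 m from the base axis. Payload 7 kg.
Tool frame: the origin (TCP) lies midway between the tips of the shut fingers; the grasp point (between the pads) lies 19 mm behind it; x points along the fingers, z is the direction in which the jaws open and shut, and the axes are right-handed (so a half turn about x gives the same grasp; the last joint's range is limited). The gripper opens to 88 mm and grips with 3 to 60 N. Pads are 19 mm wide; open, the fingers measure 130 mm over their backs; the gripper's body (78 mm by 193 mm) begins 47 mm behind the grasp point.
Start: joints at [87.324, 20.546, 0.682, 0, -70.136, -16.507], TCP at [0.222, 0.637, 0.227] pointing down, gripper open.
Joint ranges: [-176.03, 176.03], [-82.01, 121.73], [-58.28, 71.71], [-173.87, 95.51], [-174.79, -0.11], [-173.66, 173.66]. Speed limits (degrees/s): [136.94, 136.94, 172.46, 180, 180, 180].

## Interface

Orientations are given as [roll, pitch, yaw] about the fixed x, y, z axes, in that order (R = Rz(yaw) Ry(pitch) Rx(roll)).
In Python, from plant import ctrl gives the robot as it stands. The module is installed in compiled form; this text tells all that it offers.
- The arm moves only by the tool servo_tool, never from a script. Its argument "deltas" is a list of rows, each a list of 3 entries, a list of its own where there are three numbers: the turn, a rotation vector about the tool's x, y, z in degrees, then the shift along the tool's x, y, z in cm, then the finger opening in cm, from 0 to 8.76. A call has 1 to 5 rows; each row is the pose to reach, as a shift and turn from the pose measured when the call began, along the tool's axes at that moment; what a row does not reach only later rows make up. A row lasts 1/10 s, in which the tool goes at most 50 mm and 8.59 degrees, less where a joint would pass 70% of its speed; a pose out of reach is approached as far as the arm can. A call with a gripper value outside its range is refused whole. The fingers move at their own pace and stop on an object; the grip force is fixed at half the most. Time passes only in rows, so rows that repeat a pose let the fingers close. It gives the time, the measured TCP pose, the force and the opening at its end, in the units of the state.
- ctrl.get_obs(): the state, without advancing time (a new reading comes with each control period).
- ctrl.snapshot(name): name is "scene" or "top"; returns a dict with "image" (400x640x3 uint8, red, green, blue), "vertical_fov" (degrees; the focal length in pixels is half the picture's height over the tangent of half this angle, whatever the lens; pixels are square), "cx", "cy" (the principal point, pixels), "rvec" (rotation vector, rad) and "tvec" (3), from world to camera coordinates, as OpenCV has them. Camera axes: x right, y down, z forward; pixel columns grow to the right and rows downward; lengths in m; the calibration is good to about 2 mm. A picture is of the moment at which its call begins. There is no depth.
- ctrl.close_job(): hands the job in, once; it reports no verdict.
The state is a dict: "clock": time; "joint_pos": joint angles; "qvel": joint speeds; "tau": joint torques, N m; "tool_pos": TCP position; "orientation": TCP orientation; "force": force on the tool from outside, world axes, zero at the start; "moment": the same for the moment, N m; "opening": finger opening in m.
Only numpy, scipy, OpenCV 4.12 (cv2) and the standard library are available. Lean on these libraries where they do the work, as an engineer would, in place of code of your own. Each camera call takes 0.05 s, during which the arm holds its last target. There are 200 camera calls.

## Task

Take the red-handled drift rod from the blue rack, put its steel nose in the bore on top of the bearing block and push the copper bushing down, out of the block and slowly on through the tube below, until you feel it come up firmly against the hidden stop (lean on it there with about 18 N; never push more than 30 N on the bushing or the block). Then draw the drift out, stand it back in a hole of the rack and let go. Use only the drift on the bushing and leave everything else where it is.

Things in the scene. Friction and masses are not known exactly. Their poses are not given: they have to be found in the camera images.
- stand: Fixed knock-out stand. Grey base 130 x 150 x 10 mm, two columns, and on them an aluminium block 64 x 116 x 58 mm (z 62 to 120 mm, long side along y) with an upright through bore, 22 mm wide. Under it a tube carries the bore on (clear at z 42 to 62 mm, opaque steel below); inside is a rubber stop, unseen, its height differs each time. Origin: base underside, under the bore's axis; z up.
- bore_mouth (a point): Centre of the bore's mouth (22 mm, widened by a 3 mm chamfer) on the block's top face, 120 mm above the table; same axes as the stand.
- bushing: Tight copper bushing, 21.4 mm wide, 20 mm long, hole 11 mm. Origin: centre of its lower end; z up. Starts inside the block, its top 5 to 33 mm below the block's top. Slides down with a drag of about 6 N plus 0.6 N per 10 mm/s, in block and tube alike, and stays where left. When it meets the stop its top is somewhere 2 to 24 mm below the block's underside; the push then rises by about 7 N per mm: meet it below 8 mm/s.
- bushing_top (a point): Centre of the bushing's upper end, 20 mm above its origin: where the drift pushes.
- drift: Loose drift rod, 158 mm long, 0.35 kg, round: flat-ended steel nose 18 mm wide, 100 mm long; black collar 40 mm wide, 8 mm thick; red handle 22 mm wide, 50 mm long. Origin: centre of the nose's end; z along the rod to the handle. Starts upright in a hole of the rack, nose on its floor. Gripped by the handle, the collar below the fingers keeps it from sliding up through them.
- drift_grip (a point): Middle of the drift's red handle, 133 mm from the nose's end (the collar's upper face is at 108 mm).
- drift_tip (a point): Centre of the drift nose's flat end.
- rack: Fixed blue tool rack, 60 x 190 x 45 mm, with three blind holes 22 mm wide, 40 mm deep (3 mm chamfers) in a row at y = -62, 0 and +62 mm. Origin: centre of its underside, on the table; z up. The holes' floors are 5 mm above the table. One hole holds the drift, another the reamer, the third is free.
- reamer: Bystander standing in another hole of the rack: brass shank 18 mm, yellow handle 28 mm diameter, 85 mm long in all. Origin: centre of its lower end.
- bottle: Bystander: pink bottle 54 mm wide, 170 mm high. Origin: centre of its underside.
- tin: Bystander: flat brass tin, 56 mm wide, 19 mm high. Origin: centre of its underside.
- tape: Bystander: roll of clear tape, 80 mm wide, 22 mm high. Origin: centre of its underside.
- spare0: Bystander: spare copper bushing on the table, 21 mm wide, 20 mm high. Origin: centre of its underside.
- spare1: Bystander: a second spare bushing, as spare0.
- wrench: Bystander: wrench, 150 mm long, lying on the table.
- weight: Bystander: steel cylinder weight, 60 mm wide, 50 mm high. Origin: centre of its underside.
Things that resemble listed ones, but are neither listed nor needed, are in the scene too. There is more than one size of the rack; the one meant has the size given above.

How it is judged (in metres and radians):
On the way, in this order (a step that is already met when the one before it is completed fails the run):
1. the bushing is driven wholly out of the block, its top below the block's underside (z of bushing_top in the frame of stand below 0.062 m), for 0.02 s.
2. the drift presses the bushing on the hidden stop with at least 14 N for 0.1 s (z of bushing_top in the frame of stand below 0.062 m and contact force between drift and bushing above 14 N), for 0.1 s.
At the end, for the whole second after the job is handed in: The bushing's top is below the block's underside, and the drift stands nose down on the floor of one of the rack's holes (nose end within 5 mm of the floor, less than about 9 degrees from upright), released and at rest (z of bushing_top in the frame of stand below 0.062 m and z of drift_tip in the frame of rack between 0.002 and 0.01 m and x of drift_tip in the frame of rack between -0.006 and 0.006 m and y of drift_tip in the frame of rack between -0.07 and 0.07 m and angle between drift's own z axis and vertical below 0.15 rad and linear speed of drift below 0.02 m/s); the robot touches nothing.
It fails at once if the drift pushes on the bushing with more than 30 N (contact force between drift and bushing above 30 N).
It fails at once if the drift bears on the stand or its block with more than 30 N (contact force between drift and stand above 30 N).
It fails at once if the fingers or the reamer touch the bushing (contact force between any of the fingers, reamer and bushing above 0.5 N).
It fails at once if a bystander is moved by more than 20 mm (distance of any of reamer, bottle, tin, tape, spare0, spare1, wrench, weight from where it was at the start of the episode above 0.02 m).
It also fails if it takes over 69 s, if anything falls off the work surface, if the arm or the gripper's body presses on something with over 40 N, if the wrist force passes 120 N, or if a joint passes its speed limit or range.

## Working session

There is one attempt and no reset: what is moved stays moved. The work goes in short steps, Python scripts to look and compute and a tool call to move; the robot and the scene stay as the last step left them, time stands still between calls to the robot, and variables do not carry over. Pictures are saved under pics/ and viewed, on a budget of 10 in all, crops included, one or two more only if the job needs it, and the job is handed in when it is done.

Besides the shell and the picture viewer there is one more tool, called after "Emit:" in YAML: its name, and indented under it one key for each argument. servo_tool: Moves the arm, as the interface text tells. Its arguments: {"type":"object","properties":{"deltas":{"type":"array","items":{"type":"array"}}},"required":["deltas"]}

```bash
mkdir -p pics; cat > h.py <<'E'
import numpy as np,cv2,sys
from plant import ctrl
def snap(n,f=None):
    s=ctrl.snapshot(n); im=s["image"]
    if f: cv2.imwrite("pics/"+f,im[:,:,::-1])
    return s
def cam(s):
    h,w=s["image"].shape[:2]; f=h/2/np.tan(np.radians(s["vertical_fov"])/2)
    K=np.array([[f,0,s["cx"]],[0,f,s["cy"]],[0,0,1]]);R=cv2.Rodrigues(np.array(s["rvec"],float))[0];t=np.array(s["tvec"],float).ravel()
    return K,R,t
def toz(s,uv,z):
    K,R,t=cam(s);d=R.T@np.linalg.solve(K,[uv[0],uv[1],1]);c=-R.T@t
    return c+d*(z-c[2])/d[2]
def proj(s,p):
    K,R,t=cam(s);q=K@(R@np.asarray(p,float)+t);return q[:2]/q[2]
E
python3 - <<'E'
from h import *
for n in("scene","top"):
    s=snap(n,n+"0.png");K,R,t=cam(s);print(n,s["vertical_fov"],s["cx"],s["cy"],-R.T@t,R.round(2).tolist())
    np.save(n+"0.npy",s,allow_pickle=True)
print(ctrl.get_obs())
E
```

```text
scene 50.88810354581147 320.1151002124948 198.99478357746284 [ 1.16047708 -0.31701604  0.72658838] [[0.5, 0.87, -0.01], [0.59, -0.34, -0.73], [-0.64, 0.36, -0.68]]
top 50.030445690236 315.69728253909506 203.43791350278613 [ 0.46183726 -0.00544404  1.06577429] [[0.01, -1.0, -0.03], [-0.99, -0.0, -0.13], [0.13, 0.03, -0.99]]
{'clock': 0.1, 'joint_pos': array([ 8.73257204e+01,  2.05871060e+01,  6.37413557e-01, -1.98552732e-02,
       -7.01336837e+01, -1.65066355e+01]), 'qvel': array([ 0.11477762, -0.07264523,  0.18605827,  0.0767675 , -0.00309039,
        0.11122322]), 'tau': array([-1.73144112e-03, -5.84163666e+01,  2.93753886e+01,  7.01547682e+00,
        1.02155012e-02, -5.13510838e-05]), 'tool_pos': array([0.22164407, 0.63710134, 0.22570001]), 'orientation': array([   3.88909269,   89.91455941, -105.29858334]), 'force': array([-0.17344501, -1.04194484, -0.3222427 ]), 'moment': array([ 0.01926951,  0.01751169, -0.03113521]), 'opening': 0.08784581624717758}
```

View pics/scene0.png

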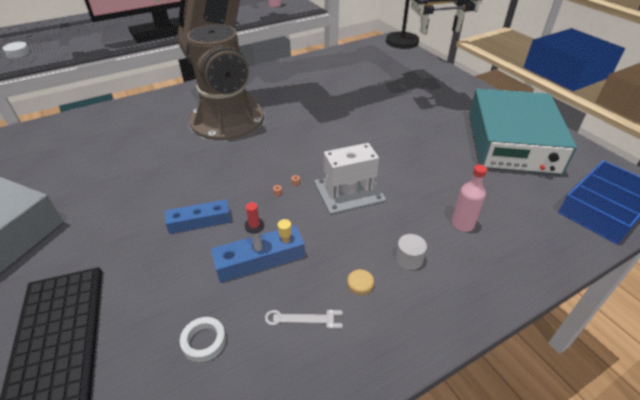

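View pics/top0.png

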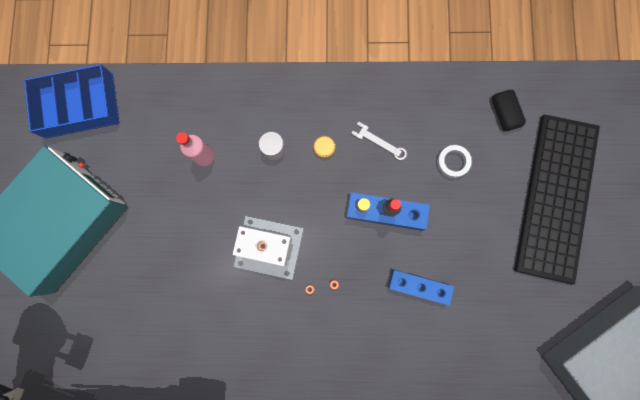

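The red-and-black rod is at scene (252,215) and top (395,205), in the larger blue rack. Three things could be mistaken for it or its parts:
- the yellow reamer, at top (364,205)
- the red bottle cap, at top (183,139)
- the small empty rack, at top (421,287)

The larger rack, at top (388,211), is probably the one meant. I'll check that with a close crop.

```bash
python3 - <<'E'
from h import *
a=cv2.imread("pics/top0.png");b=cv2.imread("pics/scene0.png")
r=lambda i,x,y,w,h:cv2.resize(i[y:y+h,x:x+w],(400,300),interpolation=cv2.INTER_CUBIC)
cv2.imwrite("pics/crop1.png",np.vstack([np.hstack([r(a,340,180,100,75),r(a,220,208,100,75)]),np.hstack([r(b,200,195,120,90),r(b,300,135,100,75)])]))
s=np.load("top0.npy",allow_pickle=True).item()
K=cam(s)[0];print(K[0,0])
for uv,z in [((395,205),.163),((415,215),.045),((364,205),.09),((348,194),.045),((428,229),.045),((262,246),.12),((345,212),.045),((430,206),.045)]:print(uv,toz(s,uv,z))
E
```

```text
428.6040400157415
(395, 205) [ 0.57862231 -0.14192684  0.163     ]
(415, 215) [ 0.57015552 -0.2066773   0.045     ]
(364, 205) [ 0.5877167  -0.08243291  0.09      ]
(348, 194) [ 0.62000219 -0.04777966  0.045     ]
(428, 229) [ 0.53705604 -0.23649601  0.045     ]
(262, 246) [0.49148504 0.14486596 0.12      ]
(345, 212) [ 0.57641577 -0.0405898   0.045     ]
(430, 206) [ 0.59189676 -0.24258223  0.045     ]
```

View pics/crop1.png

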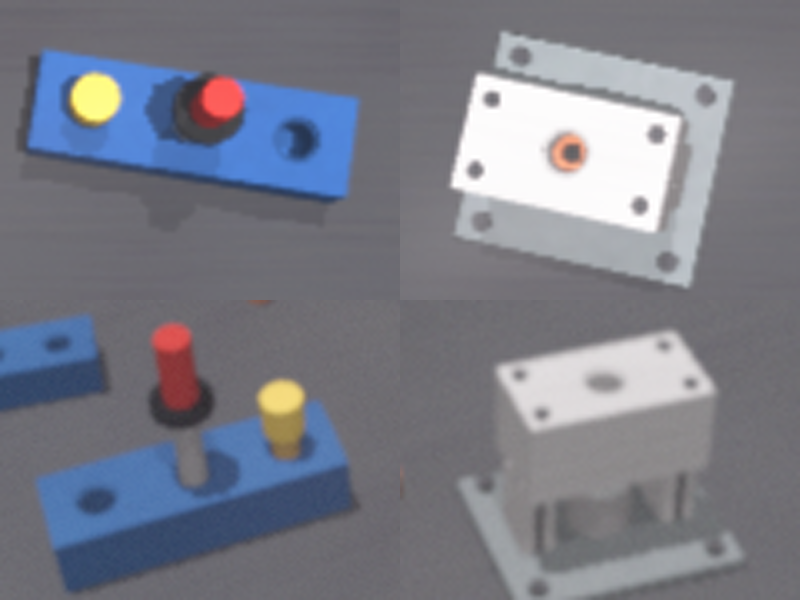

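The top-left crop shows the red handle with its black collar in the rack's middle hole (crop 222,100). The yellow reamer is to its left and the free hole is at (297,138). The copper bushing can be seen in the bore at the right (569,152). Next I'll get accurate positions.

```bash
python3 - <<'E'
from h import *
s=np.load("top0.npy",allow_pickle=True).item();q=np.load("scene0.npy",allow_pickle=True).item()
hole=lambda c:toz(s,(c[0]/4+340,c[1]/4+180),.045)
P=np.array([toz(s,(x/4+340,y/4+180),.045)[:2] for x,y in[(43,50),(358,97),(347,197),(27,150)]])
print("rack",P.mean(0),[np.linalg.norm(P[i]-P[i-1]).round(4) for i in range(4)]);d=P[0]+P[3]-P[1]-P[2];print("y-dir ang",np.degrees(np.arctan2(d[1],d[0])))
B=np.array([toz(s,(x/4+220,y/4+208),.12)[:2] for x,y in[(477,74-0),(682,114),(660,232),(452,187)]]) if 0 else np.array([toz(s,((x-400)/4+220,y/4+208),.12)[:2] for x,y in[(477,74),(682,114),(660,232),(452,187)]])
print("block",B.mean(0),[np.linalg.norm(B[i]-B[i-1]).round(4) for i in range(4)]);d=B[0]+B[3]-B[1]-B[2];print(np.degrees(np.arctan2(d[1],d[0])))
print("bore top",toz(s,((569-400)/4+220,152/4+208),.12),"free hole",toz(s,(297/4+340,138/4+180),.045),toz(q,(200+95*.3,195+(501-300)*.3),.045))
print("bore scene",toz(q,(300+(605-400)*.25,135+(382-300)*.25),.12))
print("handle top",toz(s,(222/4+340,100/4+180),.163),"scene",toz(q,(200+174*.3,195+(336-300)*.3),.163))
print("collar",toz(s,(208/4+340,108/4+180),.11),"scene",toz(q,(200+181*.3,195+(402-300)*.3),.112))
for n,x in(("top",s),("scene",q)):
    im=x["image"].astype(int);m=((im[...,0]>140)&(im[...,1]<70)&(im[...,2]<80)).astype(np.uint8)
    k,l,st,c=cv2.connectedComponentsWithStats(m);print(n,[(st[i].tolist(),c[i].round(1).tolist()) for i in range(1,k) if st[i][4]>15])
E
```

```text
rack [ 0.57986092 -0.14355146] [np.float64(0.0612), np.float64(0.1891), np.float64(0.0602), np.float64(0.1907)]
y-dir ang 81.77016066169868
block [0.49179517 0.14519299] [np.float64(0.0636), np.float64(0.1166), np.float64(0.0655), np.float64(0.1179)]
78.98361311653922
bore top [0.49148955 0.14431154 0.12      ] free hole [ 0.57134027 -0.20493212  0.045     ] [ 0.57373338 -0.20526652  0.045     ]
bore scene [0.49456437 0.14689891 0.12      ]
handle top [ 0.57862751 -0.14297674  0.163     ] scene [ 0.58116222 -0.14035375  0.163     ]
collar [ 0.58093861 -0.14320524  0.11      ] scene [ 0.58446542 -0.14350475  0.112     ]
top [([181, 136, 8, 8, 16], [185.4, 140.2])]
scene [([475, 170, 10, 4, 19], [479.7, 171.9]), ([247, 208, 10, 4, 17], [251.4, 209.9])]
```

```bash
cat >> h.py <<'E'
from scipy.spatial.transform import Rotation as Ro
def go(p,zdir=None):
    o=ctrl.get_obs();R=Ro.from_euler("xyz",o["orientation"],degrees=True).as_matrix()
    zd=np.array(zdir,float) if zdir is not None else R[:,2]
    z=zd-[0,0,zd[2]];z/=np.linalg.norm(z);x=np.array([0,0,-1.]);T=np.c_[x,np.cross(z,x),z]
    print("t",round(o["clock"],2),"turn",Ro.from_matrix(R.T@T).as_rotvec(degrees=True).round(2),"shift cm",(R.T@(np.array(p)-o["tool_pos"])*100).round(2),"pos",o["tool_pos"].round(4),"F",o["force"].round(2),"op",round(o["opening"],4))
E
python3 - <<'E'
from h import *
o=ctrl.get_obs();print(Ro.from_euler("xyz",o["orientation"],degrees=True).as_matrix().round(3))
for z in([1,0,0],[-1,0,0],[0,1,0],[0,-1,0]): go([.58,-.1425,.226],z)
E
```

```text
[[-0.     0.944 -0.329]
 [-0.001 -0.329 -0.944]
 [-1.     0.     0.001]]
t 0.1 turn [-1.0919e+02  6.0000e-02  8.0000e-02] shift cm [ 0.07 59.47 61.85] pos [0.2216 0.6371 0.2257] F [-0.17 -1.04 -0.32] op 0.0878
t 0.1 turn [ 7.081e+01  7.000e-02 -6.000e-02] shift cm [ 0.07 59.47 61.85] pos [0.2216 0.6371 0.2257] F [-0.17 -1.04 -0.32] op 0.0878
t 0.1 turn [ 1.6081e+02  1.0000e-02 -1.2000e-01] shift cm [ 0.07 59.47 61.85] pos [0.2216 0.6371 0.2257] F [-0.17 -1.04 -0.32] op 0.0878
t 0.1 turn [-1.919e+01  9.000e-02  1.000e-02] shift cm [ 0.07 59.47 61.85] pos [0.2216 0.6371 0.2257] F [-0.17 -1.04 -0.32] op 0.0878
```

Emit:
servo_tool:
  deltas:
    - [[-5,0,0],[0,3.3,3.4],8.7]
    - [[-10,0,0],[0,6.6,6.9],8.7]
    - [[-15,0,0],[0,9.9,10.3],8.7]
    - [[-19.2,0,0],[0,13.2,13.7],8.7]
    - [[-19.2,0,0],[0,16.5,17.2],8.7]

```text
clock: 0.6
tool_pos: [0.3213, 0.4185, 0.2257]
orientation: [-16.5, 89.9, -106.3]
force: [0.6, 0.1, 1.2]
opening: 0.0869
```

Emit:
servo_tool:
  deltas:
    - [[0,0,0],[0,2,4.3],8.7]
    - [[0,0,0],[0,4,8.6],8.7]
    - [[0,0,0],[0,6,13],8.7]
    - [[0,0,0],[0,8,17.3],8.7]
    - [[0,0,0],[0,10,21.6],8.7]

```text
clock: 1.1
tool_pos: [0.4222, 0.2009, 0.2261]
orientation: [-15.8, 89.9, -105.6]
force: [1.5, 1.0, 0.5]
opening: 0.0869
```

Emit:
servo_tool:
  deltas:
    - [[0,0,0],[0,2,4.3],8.7]
    - [[0,0,0],[0,4,8.6],8.7]
    - [[0,0,0],[0,6,13],8.7]
    - [[0,0,0],[0,8,17.3],8.7]
    - [[0,0,0],[0,10,21.6],8.7]

```text
clock: 1.6
tool_pos: [0.5233, -0.0168, 0.2264]
orientation: [-15.7, 89.9, -105.5]
force: [1.2, 0.9, 0.0]
opening: 0.0869
```

Emit:
servo_tool:
  deltas:
    - [[0,0,0],[0,1.9,4.2],8.7]
    - [[0,0,0],[0,3.8,8.4],8.7]
    - [[0,0,0],[0,5.7,12.5],8.7]
    - [[0,0,0],[0,5.7,12.5],8.7]
    - [[0,0,0],[0,5.7,12.5],8.7]

```text
clock: 2.1
tool_pos: [0.5803, -0.1427, 0.2254]
orientation: [-61.0, 89.8, -150.9]
force: [-0.0, 0.7, -0.5]
opening: 0.087
```

```bash
python3 - <<'E'
from h import *
a=snap("top");b=snap("scene")
go([.58,-.1425,.119],[0,-1,0])
print(proj(a,[.58,-.1425,.163]),proj(b,[.58,-.1425,.163]))
r=lambda i,x,y,w,h:cv2.resize(i["image"][y:y+h,x:x+w,::-1],(400,300),interpolation=cv2.INTER_CUBIC)
cv2.imwrite("pics/c2.png",np.hstack([r(a,330,150,120,90),r(b,180,140,160,120)]))
E
```

```text
t 2.2 turn [0.21 0.07 0.07] shift cm [ 1.072e+01 -1.000e-02  1.200e-01] pos [ 0.5802 -0.1411  0.2262] F [0.22 0.14 0.91] op 0.0872
[395.26313138 204.35438786] [250.94103607 205.82551125]
```

View pics/c2.png

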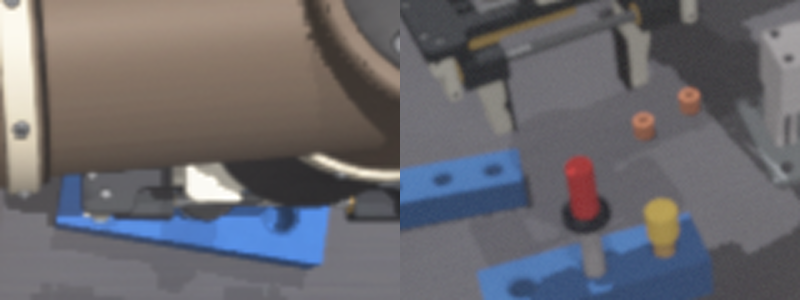

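The scene crop shows the two open fingertips, at (500,130) and (640,85), straddling the handle at (580,170). The rod stands upright, so I'll go down.

Emit:
servo_tool:
  deltas:
    - [[0,0,0],[2.5,0,0.1],8.7]
    - [[0,0,0],[5,0,0.1],8.7]
    - [[0,0,0],[7.5,0,0.1],8.7]
    - [[0,0,0],[9.5,0,0.1],8.7]
    - [[0,0,0],[10.6,0,0.1],8.7]

```text
clock: 2.7
tool_pos: [0.5791, -0.1408, 0.119]
orientation: [-70.6, 89.8, -160.3]
force: [-0.8, -0.5, 0.5]
opening: 0.0872
```

Emit:
servo_tool:
  deltas:
    - [[0,0,0],[0,0,0],4]
    - [[0,0,0],[0,0,0],2]
    - [[0,0,0],[0,0,0],1]
    - [[0,0,0],[0,0,0],1]
    - [[0,0,0],[0,0,0],1]

```text
clock: 3.2
tool_pos: [0.5794, -0.1408, 0.1197]
orientation: [-58.4, 89.9, -148.1]
force: [-0.0, 0.6, -1.6]
opening: 0.0523
```

Emit:
servo_tool:
  deltas:
    - [[0,0,0],[0,0,0],1]
    - [[0,0,0],[0,0,0],1]
    - [[0,0,0],[0,0,0],1]
    - [[0,0,0],[0,0,0],1]
    - [[0,0,0],[0,0,0],1]

```text
clock: 3.7
tool_pos: [0.5795, -0.1409, 0.1197]
orientation: [-56.3, 89.9, -146.0]
force: [1.1, -0.4, -0.4]
opening: 0.0215
```

Emit:
servo_tool:
  deltas:
    - [[0,0,0],[0,0,0],1]
    - [[0,0,0],[-1,0,0],1]
    - [[0,0,0],[-2.5,0,0],1]
    - [[0,0,0],[-4.5,0,0],1]
    - [[0,0,0],[-7,0,0],1]

```text
clock: 4.2
tool_pos: [0.5785, -0.1406, 0.1896]
orientation: [-82.0, 89.7, -171.7]
force: [-0.2, 0.2, -4.5]
opening: 0.0215
```

Emit:
servo_tool:
  deltas:
    - [[0,0,0],[-2.5,0,0],1]
    - [[0,0,0],[-5,0,0],1]
    - [[0,0,0],[-8,0,0],1]
    - [[0,0,0],[-8,0,0],1]
    - [[0,0,0],[-8,0,0],1]

```text
clock: 4.7
tool_pos: [0.5786, -0.1403, 0.2699]
orientation: [-92.5, 89.8, 177.7]
force: [0.4, 0.3, -4.3]
opening: 0.0216
```

```bash
python3 - <<'E'
from h import *
b=snap("scene","lift.png");go([.4925,.1455,.265],[0,-1,0]);o=ctrl.get_obs()
print("tip pred",proj(b,o["tool_pos"]-[0,0,.1147]),"collar",proj(b,o["tool_pos"]-[0,0,.0107]))
cv2.imwrite("pics/c3.png",cv2.resize(b["image"][100:280,160:340,::-1],(540,540),interpolation=cv2.INTER_CUBIC))
E
```

```text
t 4.75 turn [ 0.28 -0.01  0.33] shift cm [  0.43  -8.41 -28.62] pos [ 0.5781 -0.1403  0.2688] F [-0.46 -0.06 -4.71] op 0.0218
tip pred [252.1318493  208.13805234] collar [245.4720884  166.43730438]
```

View pics/c3.png

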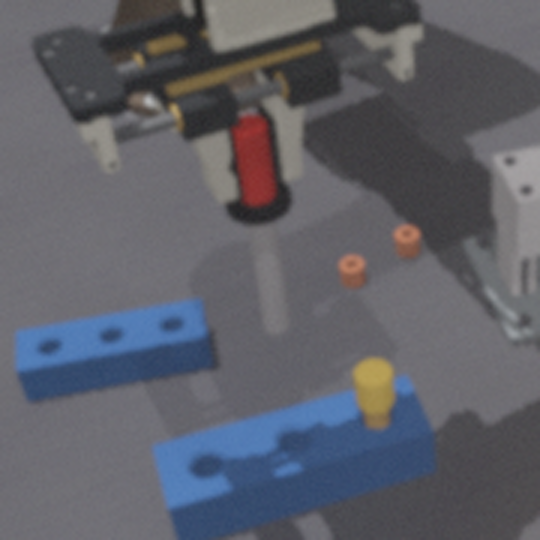

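The scene crop shows the drift held upright with its nose end at (274,331), which is full-frame (251,210) against a predicted (252,208). It is clear of the rack, so I'll move it over the bore.

Emit:
servo_tool:
  deltas:
    - [[0,0,0],[0,-1.2,-4.1],1]
    - [[0,0,0],[0,-2.4,-8.2],1]
    - [[0,0,0],[0,-3.6,-12.3],1]
    - [[0,0,0],[0,-4.8,-16.4],1]
    - [[0,0,0],[0,-6,-20.5],1]

```text
clock: 5.25
tool_pos: [0.5154, 0.0656, 0.2676]
orientation: [-85.7, 89.5, -175.5]
force: [1.6, 0.4, -3.4]
opening: 0.0214
```

Emit:
servo_tool:
  deltas:
    - [[0,0,0],[0,-1.2,-4.1],1]
    - [[0,0,0],[0,-2.4,-8.1],1]
    - [[0,0,0],[0.5,-2.4,-8.1],1]
    - [[0,0,0],[1,-2.4,-8.1],1]
    - [[0,0,0],[1,-2.4,-8.1],1]

```text
clock: 5.75
tool_pos: [0.4901, 0.1456, 0.256]
orientation: [-78.4, 89.3, -168.1]
force: [0.6, -1.1, -3.5]
opening: 0.0214
```

```bash
python3 - <<'E'
from h import *
b=snap("scene");go([.4925,.1455,.245],[0,-1,0]);o=ctrl.get_obs()
print("tip pred",proj(b,o["tool_pos"]-[0,0,.1147]),"bore",proj(b,[.4925,.1455,.12]))
cv2.imwrite("pics/c4.png",cv2.resize(b["image"][100:220,290:410,::-1],(600,600),interpolation=cv2.INTER_CUBIC))
E
```

```text
t 5.8 turn [0.2  0.12 0.61] shift cm [ 1.16  0.21 -0.02] pos [0.4905 0.1454 0.2566] F [ 0.53  0.68 -3.01] op 0.0216
tip pred [350.18929039 147.33305724] bore [350.28873132 155.22768652]
```

View pics/c4.png

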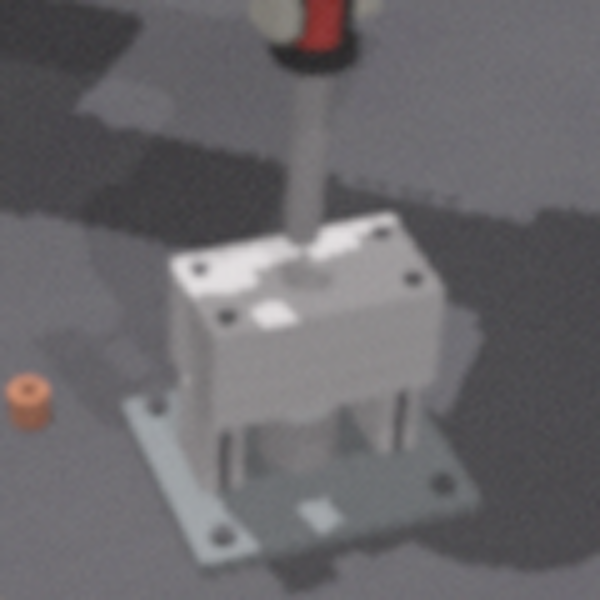

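The scene crop shows the nose end just above and behind the bore mouth. The nose is at crop (303,240) and the mouth at (307,274), both matching their projections to within about 1 px. I'll correct the tilt, shift 2 mm and descend gently.

Emit:
servo_tool:
  deltas:
    - [[0.2,0.1,0.6],[0.6,0.2,-0.05],1]
    - [[0.2,0.1,0.6],[1.2,0.2,-0.05],1]
    - [[0.2,0.1,0.6],[1.8,0.2,-0.05],1]
    - [[0.2,0.1,0.6],[1.8,0.2,-0.05],1]
    - [[0.2,0.1,0.6],[1.8,0.2,-0.05],1]

```text
clock: 6.3
tool_pos: [0.4924, 0.1456, 0.2385]
orientation: [-30.1, 90.0, -120.1]
force: [-0.2, 0.9, -3.2]
opening: 0.0216
```

```bash
python3 -c "
from h import *
go([.4925,.146,.22],[0,-1,0])"
```

```text
t 6.3 turn [-0.01  0.04  0.02] shift cm [ 1.85  0.01 -0.04] pos [0.4924 0.1456 0.2385] F [-0.18  0.9  -3.24] op 0.0216
```

Emit:
servo_tool:
  deltas:
    - [[0,0,0],[0.2,0,0],1]
    - [[0,0,0],[0.4,0,0],1]
    - [[0,0,0],[0.6,0,0],1]
    - [[0,0,0],[0.8,0,0],1]
    - [[0,0,0],[0.9,0,0],1]

```text
clock: 6.8
tool_pos: [0.4921, 0.1457, 0.2291]
orientation: [-59.6, 89.9, -149.6]
force: [-1.0, 1.0, -2.9]
opening: 0.0213
```

Emit:
servo_tool:
  deltas:
    - [[0,0,0],[0.2,0,0],1]
    - [[0,0,0],[0.4,0,0],1]
    - [[0,0,0],[0.6,0,0],1]
    - [[0,0,0],[0.8,0,0],1]
    - [[0,0,0],[1,0,0],1]

```text
clock: 7.3
tool_pos: [0.4922, 0.1458, 0.2189]
orientation: [-63.8, 89.9, -153.9]
force: [-0.2, 1.1, -3.6]
opening: 0.0212
```

Emit:
servo_tool:
  deltas:
    - [[0,0,0],[0.2,0,0],1]
    - [[0,0,0],[0.4,0,0],1]
    - [[0,0,0],[0.6,0,0],1]
    - [[0,0,0],[0.8,0,0],1]
    - [[0,0,0],[1,0,0],1]

```text
clock: 7.8
tool_pos: [0.4926, 0.1458, 0.2097]
orientation: [53.6, 90.0, -36.3]
force: [-2.0, 0.3, 5.0]
opening: 0.0217
```

Emit:
servo_tool:
  deltas:
    - [[0,0,0],[0.3,0,0],1]
    - [[0,0,0],[0.6,0,0],1]
    - [[0,0,0],[0.9,0,0],1]
    - [[0,0,0],[1.2,0,0],1]
    - [[0,0,0],[1.5,0,0],1]

```text
clock: 8.3
tool_pos: [0.4927, 0.1459, 0.1954]
orientation: [90.2, 89.9, 0.2]
force: [-4.7, 0.4, 7.2]
opening: 0.0211
```

Emit:
servo_tool:
  deltas:
    - [[0,0,0],[0.2,0,0],1]
    - [[0,0,0],[0.4,0,0],1]
    - [[0,0,0],[0.6,0,0],1]
    - [[0,0,0],[0.8,0,0],1]
    - [[0,0,0],[1,0,0],1]

```text
clock: 8.8
tool_pos: [0.4927, 0.146, 0.186]
orientation: [97.3, 89.9, 7.3]
force: [-5.3, 1.3, 6.0]
opening: 0.0213
```

```bash
python3 -c "
from h import *
go([.4925,.146,.18],[0,-1,0])"
```

```text
t 8.8 turn [ 0.04 -0.01 -0.09] shift cm [ 0.6  -0.02 -0.  ] pos [0.4927 0.146  0.186 ] F [-5.35  1.31  6.03] op 0.0213
```

Emit:
servo_tool:
  deltas:
    - [[0,0,0],[0.15,-0.1,0],1]
    - [[0,0,0],[0.3,-0.1,0],1]
    - [[0,0,0],[0.45,-0.1,0],1]
    - [[0,0,0],[0.6,-0.1,0],1]
    - [[0,0,0],[0.75,-0.1,0],1]

```text
clock: 9.3
tool_pos: [0.4919, 0.1459, 0.1784]
orientation: [95.3, 89.9, 5.3]
force: [-0.6, -0.2, 2.4]
opening: 0.0216
```

Emit:
servo_tool:
  deltas:
    - [[0,0,0],[0.06,0,0],1]
    - [[0,0,0],[0.12,0,0],1]
    - [[0,0,0],[0.18,0,0],1]
    - [[0,0,0],[0.24,0,0],1]
    - [[0,0,0],[0.3,0,0],1]

```text
clock: 9.8
tool_pos: [0.4919, 0.1459, 0.1754]
orientation: [94.6, 89.9, 4.6]
force: [-1.5, 0.7, 2.2]
opening: 0.0217
```

Emit:
servo_tool:
  deltas:
    - [[0,0,0],[0.06,0,0],1]
    - [[0,0,0],[0.12,0,0],1]
    - [[0,0,0],[0.18,0,0],1]
    - [[0,0,0],[0.24,0,0],1]
    - [[0,0,0],[0.3,0,0],1]

```text
clock: 10.3
tool_pos: [0.4919, 0.1459, 0.1723]
orientation: [93.6, 89.9, 3.7]
force: [-0.2, 0.7, 2.0]
opening: 0.0213
```

Emit:
servo_tool:
  deltas:
    - [[0,0,0],[0.05,0,0],1]
    - [[0,0,0],[0.1,0,0],1]
    - [[0,0,0],[0.15,0,0],1]
    - [[0,0,0],[0.2,0,0],1]
    - [[0,0,0],[0.25,0,0],1]

```text
clock: 10.8
tool_pos: [0.4919, 0.1459, 0.1698]
orientation: [92.6, 89.9, 2.6]
force: [-0.9, -0.1, 2.6]
opening: 0.0214
```

Emit:
servo_tool:
  deltas:
    - [[0,0,0],[0.05,0,0],1]
    - [[0,0,0],[0.1,0,0],1]
    - [[0,0,0],[0.15,0,0],1]
    - [[0,0,0],[0.2,0,0],1]
    - [[0,0,0],[0.25,0,0],1]

```text
clock: 11.3
tool_pos: [0.4919, 0.1459, 0.1672]
orientation: [92.6, 89.9, 2.7]
force: [-0.3, 0.8, 2.1]
opening: 0.0218
```

Emit:
servo_tool:
  deltas:
    - [[0,0,0],[0.05,0,0],1]
    - [[0,0,0],[0.1,0,0],1]
    - [[0,0,0],[0.15,0,0],1]
    - [[0,0,0],[0.2,0,0],1]
    - [[0,0,0],[0.25,0,0],1]

```text
clock: 11.8
tool_pos: [0.4919, 0.1459, 0.1647]
orientation: [94.7, 89.9, 4.8]
force: [0.2, 0.1, 2.4]
opening: 0.0214
```

Emit:
servo_tool:
  deltas:
    - [[0,0,0],[0.05,0,0],1]
    - [[0,0,0],[0.1,0,0],1]
    - [[0,0,0],[0.15,0,0],1]
    - [[0,0,0],[0.2,0,0],1]
    - [[0,0,0],[0.25,0,0],1]

```text
clock: 12.3
tool_pos: [0.492, 0.1459, 0.1623]
orientation: [93.5, 89.9, 3.5]
force: [-1.5, 0.6, 6.2]
opening: 0.0213
```

Emit:
servo_tool:
  deltas:
    - [[0,0,0],[0.04,0,0],1]
    - [[0,0,0],[0.08,0,0],1]
    - [[0,0,0],[0.1,0,0],1]
    - [[0,0,0],[0.1,0,0],1]
    - [[0,0,0],[0.1,0,0],1]

```text
clock: 12.8
tool_pos: [0.4922, 0.146, 0.1623]
orientation: [95.8, 89.8, 5.9]
force: [-4.5, -1.0, 10.1]
opening: 0.0214
```

Emit:
servo_tool:
  deltas:
    - [[0,0,0],[0.1,0,0],1]
    - [[0,0,0],[0.12,0,0],1]
    - [[0,0,0],[0.14,0,0],1]
    - [[0,0,0],[0.14,0,0],1]
    - [[0,0,0],[0.14,0,0],1]

```text
clock: 13.3
tool_pos: [0.4924, 0.1461, 0.1622]
orientation: [97.5, 89.8, 7.6]
force: [-5.8, 0.6, 13.3]
opening: 0.0217
```

Emit:
servo_tool:
  deltas:
    - [[0,0,0],[0.15,-0.05,0],1]
    - [[0,0,0],[0.17,-0.05,0],1]
    - [[0,0,0],[0.18,-0.05,0],1]
    - [[0,0,0],[0.18,-0.05,0],1]
    - [[0,0,0],[0.18,-0.05,0],1]

```text
clock: 13.8
tool_pos: [0.4925, 0.1461, 0.1622]
orientation: [97.3, 89.7, 7.4]
force: [-5.4, -0.7, 15.8]
opening: 0.0216
```

Emit:
servo_tool:
  deltas:
    - [[0,0,0],[0.18,-0.1,0],1]
    - [[0,0,0],[0.2,-0.1,0],1]
    - [[0,0,0],[0.2,-0.1,0],1]
    - [[0,0,0],[0.2,-0.1,0],1]
    - [[0,0,0],[0.2,-0.1,0],1]

```text
clock: 14.3
tool_pos: [0.4924, 0.1461, 0.1622]
orientation: [96.3, 89.5, 6.5]
force: [-3.4, -1.2, 16.2]
opening: 0.0214
```

```bash
python3 -c "
from h import *
b=snap('scene');go([.4925,.146,.24],[0,-1,0])
o=ctrl.get_obs();print(o['moment'])
cv2.imwrite('pics/c5.png',cv2.resize(b['image'][90:220,290:410,::-1],(554,600),interpolation=cv2.INTER_CUBIC))"
```

```text
t 14.35 turn [ 0.18 -0.05 -0.45] shift cm [-7.78  0.07  0.01] pos [0.4924 0.1462 0.1622] F [-4.26 -1.62 15.6 ] op 0.0214
[-0.71851004  1.87492973 -0.050335  ]
```

View pics/c5.png

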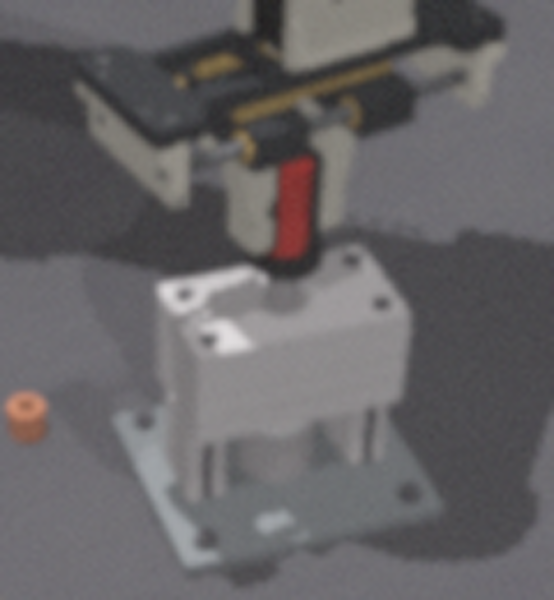

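The scene crop shows the drift upright in the bore, its collar at (290,260) clear of the block top and no copper visible above the tube. The stop is confirmed: at constant height, the push rose from about 6 N to about 19 N, and it was held for more than 0.5 s. Next I'll draw the drift out.

Emit:
servo_tool:
  deltas:
    - [[0.2,0,-0.4],[0,0,0],1]
    - [[0.2,0,-0.4],[-0.5,0,0],1]
    - [[0.2,0,-0.4],[-1.5,0,0],1]
    - [[0.2,0,-0.4],[-3,0,0],1]
    - [[0.2,0,-0.4],[-4.5,0,0],1]

```text
clock: 14.85
tool_pos: [0.4918, 0.146, 0.2076]
orientation: [146.8, 90.0, 56.8]
force: [0.4, 1.3, -4.1]
opening: 0.0215
```

Emit:
servo_tool:
  deltas:
    - [[0,0,0],[-1.5,0,0],1]
    - [[0,0,0],[-3,0,0],1]
    - [[0,0,0],[-4.5,0,0],1]
    - [[0,0,0],[-6,0,0],1]
    - [[0,0,0],[-6,0,0],1]

```text
clock: 15.35
tool_pos: [0.4928, 0.1465, 0.2698]
orientation: [121.0, 89.8, 30.9]
force: [-0.2, -0.2, -3.5]
opening: 0.0215
```

```bash
python3 -c "
from h import *
go([.5794,-.1409,.265],[0,-1,0])"
```

```text
t 15.35 turn [-0.01 -0.12 -0.2 ] shift cm [ 0.45  8.67 28.73] pos [0.4928 0.1465 0.2698] F [-0.21 -0.2  -3.51] op 0.0215
```

Emit:
servo_tool:
  deltas:
    - [[0,0,-0.2],[0,1.2,4.1],1]
    - [[0,0,-0.2],[0,2.5,8.2],1]
    - [[0,0,-0.2],[0,3.7,12.3],1]
    - [[0,0,-0.2],[0,5,16.4],1]
    - [[0,0,-0.2],[0,6.2,20.5],1]

```text
clock: 15.85
tool_pos: [0.5546, -0.0602, 0.2687]
orientation: [-156.1, 89.9, 113.9]
force: [1.2, 0.6, -3.6]
opening: 0.0214
```

Emit:
servo_tool:
  deltas:
    - [[0,0,0],[0,1.2,4.1],1]
    - [[0,0,0],[0,2.5,8.2],1]
    - [[0,0,0],[2,2.5,8.2],1]
    - [[0,0,0],[4,2.5,8.2],1]
    - [[0,0,0],[6,2.5,8.2],1]

```text
clock: 16.35
tool_pos: [0.5789, -0.1426, 0.2065]
orientation: [-134.9, 89.8, 135.1]
force: [-0.2, -0.2, -3.5]
opening: 0.0215
```

```bash
python3 -c "
from h import *
b=snap('scene');go([.5795,-.1412,.165],[0,-1,0])
cv2.imwrite('pics/c6.png',cv2.resize(b['image'][160:290,190:330,::-1],(560,520),interpolation=cv2.INTER_CUBIC))"
```

```text
t 16.4 turn [-0.1  -0.21  0.45] shift cm [ 3.77  0.27 -0.06] pos [ 0.5771 -0.1419  0.2027] F [-1.33  0.81 -9.46] op 0.0213
```

View pics/c6.png

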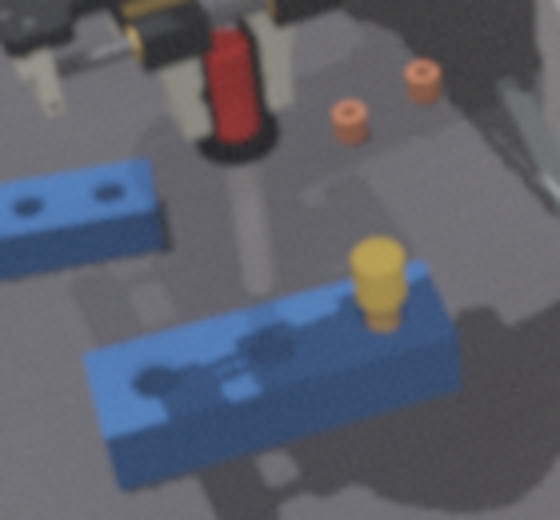

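The scene crop shows the nose end at (258,290), above the middle hole at (270,343). I'll lower it with a small correction.

Emit:
servo_tool:
  deltas:
    - [[-0.1,-0.2,0.4],[0.7,0.25,-0.06],1]
    - [[-0.1,-0.2,0.4],[1.6,0.25,-0.06],1]
    - [[-0.1,-0.2,0.4],[2.8,0.25,-0.06],1]
    - [[-0.1,-0.2,0.4],[3.5,0.25,-0.06],1]
    - [[-0.1,-0.2,0.4],[3.5,0.25,-0.06],1]

```text
clock: 16.9
tool_pos: [0.5787, -0.1411, 0.1666]
orientation: [-94.5, 89.9, 175.5]
force: [-0.9, -0.4, -3.9]
opening: 0.0212
```

```bash
python3 -c "
from h import *
go([.5795,-.1412,.1197],[0,-1,0])"
```

```text
t 16.9 turn [ 0.   -0.01  0.15] shift cm [4.69 0.09 0.02] pos [ 0.5787 -0.1411  0.1666] F [-0.87 -0.43 -3.93] op 0.0212
```

Emit:
servo_tool:
  deltas:
    - [[0,0,0.1],[0.3,0.08,0],1]
    - [[0,0,0.1],[0.6,0.08,0],1]
    - [[0,0,0.1],[0.9,0.08,0],1]
    - [[0,0,0.1],[1.2,0.08,0],1]
    - [[0,0,0.1],[1.5,0.08,0],1]

```text
clock: 17.4
tool_pos: [0.5795, -0.1411, 0.1514]
orientation: [-109.9, 90.0, 160.1]
force: [0.2, 0.4, -3.3]
opening: 0.0215
```

Emit:
servo_tool:
  deltas:
    - [[0,0,0],[0.5,0,0],1]
    - [[0,0,0],[1,0,0],1]
    - [[0,0,0],[1.5,0,0],1]
    - [[0,0,0],[2,0,0],1]
    - [[0,0,0],[2.5,0,0],1]

```text
clock: 17.9
tool_pos: [0.5794, -0.1411, 0.1259]
orientation: [-103.4, 90.0, 166.6]
force: [-1.0, -0.3, -4.3]
opening: 0.0212
```

Emit:
servo_tool:
  deltas:
    - [[0,0,0],[0.12,0,0],1]
    - [[0,0,0],[0.24,0,0],1]
    - [[0,0,0],[0.36,0,0],1]
    - [[0,0,0],[0.48,0,0],1]
    - [[0,0,0],[0.55,0,0],1]

```text
clock: 18.4
tool_pos: [0.5795, -0.1411, 0.1205]
orientation: [-107.9, 90.0, 162.1]
force: [0.5, 0.2, -3.8]
opening: 0.0213
```

Emit:
servo_tool:
  deltas:
    - [[0,0,0],[0.05,0,0],1]
    - [[0,0,0],[0.08,0,0],1]
    - [[0,0,0],[0.08,0,0],1]

```text
clock: 18.7
tool_pos: [0.5796, -0.1411, 0.1199]
orientation: [-121.5, 90.0, 148.5]
force: [-0.4, -0.3, -2.0]
opening: 0.0219
```

Emit:
servo_tool:
  deltas:
    - [[0,0,0],[0,0,0],3]
    - [[0,0,0],[0,0,0],5]
    - [[0,0,0],[0,0,0],7]
    - [[0,0,0],[0,0,0],8.7]
    - [[0,0,0],[0,0,0],8.7]

```text
clock: 19.2
tool_pos: [0.5797, -0.1411, 0.12]
orientation: [170.5, 90.0, 80.6]
force: [1.4, 0.3, 0.5]
opening: 0.0562
```

Emit:
servo_tool:
  deltas:
    - [[0,0,0],[0,0,0],8.7]
    - [[0,0,0],[0,0,0],8.7]
    - [[0,0,0],[0,0,0],8.7]
    - [[0,0,0],[-1,0,0],8.7]
    - [[0,0,0],[-3,0,0],8.7]

```text
clock: 19.7
tool_pos: [0.5787, -0.1411, 0.1494]
orientation: [-92.1, 89.8, 177.9]
force: [-0.1, 0.4, -0.2]
opening: 0.0867
```

Emit:
servo_tool:
  deltas:
    - [[0,0,0],[-3,0,0],8.7]
    - [[0,0,0],[-6,0,0],8.7]
    - [[0,0,0],[-9,0,0],8.7]
    - [[0,0,0],[-12,0,0],8.7]
    - [[0,0,0],[-12,0,0],8.7]

```text
clock: 20.2
tool_pos: [0.5812, -0.1416, 0.2753]
orientation: [80.4, 89.7, -9.6]
force: [0.8, 0.8, -0.8]
opening: 0.0871
```

```bash
python3 -c "
from h import *
b=snap('scene');go([.5795,-.1412,.1197],[0,-1,0])
cv2.imwrite('pics/c7.png',cv2.resize(b['image'][100:380,150:520,::-1],(740,560),interpolation=cv2.INTER_CUBIC))"
```

```text
t 20.25 turn [ 0.01 -0.   -0.13] shift cm [15.3  -0.11  0.  ] pos [ 0.5802 -0.1412  0.2727] F [-0.08 -0.25 -0.63] op 0.0871
```

View pics/c7.png

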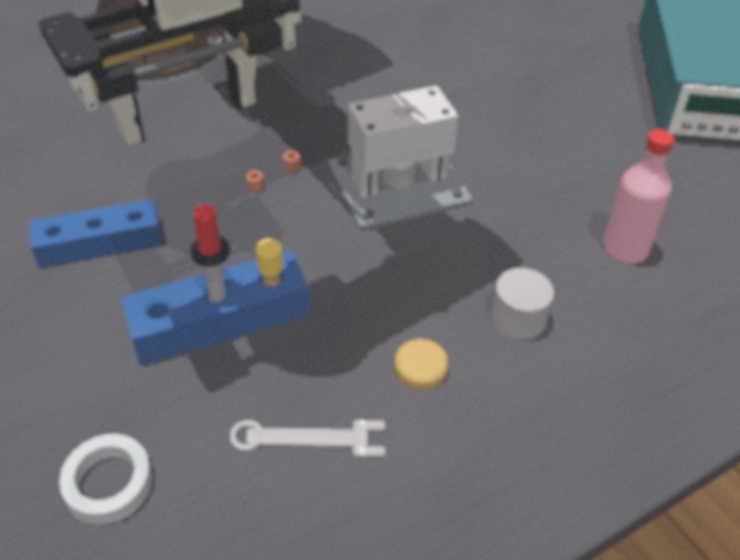

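The scene shows the drift upright in the rack's middle hole, handle at (207,230), with the gripper clear of it and everything else where it was. I'll hand the job in.

```bash
python3 -c "
from plant import ctrl
print(ctrl.close_job())"
```

```text
the job is handed in; nothing more can be done
None
```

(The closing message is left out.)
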